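# Step the pill dispenser to blue and release

## Task

On the round pill dispenser, push the orange tab round with a fingertip until it lines up with the blue mark, then press the grey button in the middle all the way down and let it spring back up. Only push and press: do not pinch the tab, do not press the button before the tab is at blue, and neither lift nor shift the dispenser. Leave the tin, the tumbler and the stacked tiers with their contents alone.

Things in the scene. Friction and masses are not known exactly. Their poses are not given: they have to be found in the camera images.
- dispenser: Round grey-green pill dispenser: drum 184 mm across, 48 mm high, about 0.8 kg, loose on the ledge. Origin: centre of its underside; z up, the dial's axis. A flat cream dial, 132 mm across, tops it, face 54 mm above the ledge. On the rim round it are six flat colour marks 60 degrees apart, 22 mm wide; counter-clockwise from above: white (on the drum's +x), yellow, green, red, blue, black.
- dial (a joint): Angle of dial and tab about the dispenser's z, rad, growing counter-clockwise from above. 0: tab along the drum's +x (white); yellow 1.047, green 2.094, red 3.142, blue 4.189, black 5.236. Stops at -0.1 and 5.4: no way from black on to white. Starts between 0 and 2.2. Turns both ways with light friction (1.2 N at the tab), no clicks, and stays where left.
- tab_mid (a point): Middle of the orange tab, 50 mm from the dial's axis, 71 mm above the ledge. The tab is an upright radial fin on the dial: 26 mm along the radius (37 to 63 mm from the axis), 10 mm thick, 34 mm tall (top 88 mm above the ledge). A black line on the dial runs out from its outer end. Axes: x outwards, y counter-clockwise, z up.
- tab_ccw_face: Grip pad 20 x 3 x 30 mm that forms the tab's counter-clockwise face; origin at its centre. Axes as tab_mid.
- tab_cw_face: Grip pad 20 x 3 x 30 mm that forms the tab's clockwise face, the one to push to turn the dial counter-clockwise; origin at its centre. Axes as tab_mid.
- blue_mark (a point): Centre of the flat blue mark on the dispenser's rim, 79 mm from the dial's axis, 49 mm above the ledge.
- release (a joint): Travel of the grey centre button, m: 0 up, 0.006 fully down; a spring returns it. Fully down takes about 5 N.
- release_top (a point): Centre of the top of the grey round button, 26 mm across, on the dial's axis. It stands on a cream housing that does not turn with the dial, 42 mm across and 12 mm high. Button top 76 mm above the ledge when up, 70 mm when down; housing top 66 mm.
- tiers: Three stacked pale grey trays, 200 x 280 mm and 250 mm high in all, fixed. Origin: centre of the underside; y along the long side.
- swab_box: Clear square box of cotton swabs with a lid, 96 x 96 x 80 mm, loose in the top tray. Origin: centre of its underside.
- hairbrush: Pink hairbrush, 217 mm long and 60 mm wide, loose in the middle tray. Origin: underside, near its middle.
- pill_tin: Round aluminium tin, 66 mm across, 23 mm high, loose on the ledge beside the dispenser. Origin: centre of its underside.
- tumbler: Glass tumbler, 72 mm across, 95 mm high, loose on the ledge beside the dispenser. Origin: centre of its underside.
Not all that is in view belongs to the job. Of the things like the dispenser, leave any that is pink or purple; of the rest the smaller one is meant.

How it is judged (in metres and radians):
On the way, in this order (a step that is already met when the one before it is completed fails the run):
1. the tab stands at rest at the blue mark, button up (value of joint dial between 4.049 and 4.329 rad and velocity of joint dial between -0.05 and 0.05 rad/s and value of joint release below 0.002 m), for 0.3 s.
2. the centre button is pressed down with the tab at blue (value of joint dial between 4.049 and 4.329 rad and value of joint release above 0.0045 m), for 0.05 s.
At the end, for the whole second after the job is handed in: Tab at rest within the blue mark (4.189 +- 0.14 rad); button was pressed 4.5 mm or more with the tab at blue and is up again; dispenser flat and within 20 mm of its start (blue mark 25 mm); tin, tumbler, swab box and hairbrush within 15 mm of theirs (value of joint dial between 4.049 and 4.329 rad and value of joint release below 0.0015 m and distance of dispenser from where it was at the start of the episode below 0.02 m and distance of blue_mark from where it was at the start of the episode below 0.025 m and angle between dispenser's own z axis and vertical below 0.05 rad and linear speed of dispenser below 0.02 m/s and velocity of joint dial between -0.05 and 0.05 rad/s and distance of each of swab_box, hairbrush, pill_tin, tumbler from where it was at the start of the episode below 0.015 m); the robot touches nothing.
It fails at once if the tab is pinched from both sides (contact force between the fingers and tab_ccw_face above 1.5 N and contact force between the fingers and tab_cw_face above 1.5 N).
It fails at once if the button is pressed while the tab is not at the blue mark (value of joint release above 0.003 m and (value of joint dial below 4.049 rad or value of joint dial above 4.329 rad)).
It fails at once if the dispenser is lifted, tipped, shifted or turned bodily (height (world z) of dispenser above 0.008 m or angle between dispenser's own z axis and vertical above 0.12 rad or distance of dispenser from where it was at the start of the episode above 0.025 m or distance of blue_mark from where it was at the start of the episode above 0.03 m).
It fails at once if a bystander is moved or lifted (distance of any of swab_box, hairbrush, pill_tin, tumbler from where it was at the start of the episode above 0.02 m).
It fails at once if the tiers are struck (contact force between any of the arm, the fingers and tiers above 2 N).
It also fails if it takes over 61 s, if anything falls off the work surface, if the arm or the gripper's body presses on something with over 40 N, if the wrist force passes 120 N, or if a joint passes its speed limit or range.

## Robot

A 6-joint arm with a two-finger parallel gripper is mounted at the origin on the work surface. World frame = base frame: x ahead of the robot, y to its left, z up, the work surface at z = 0. Lengths are in mm, angles in rad, forces in N, time in s.
With the tool pointing down it reaches from about 350 to 975 mm from the base axis. Payload 7.1 kg.
Tool frame: the origin (TCP) lies between the finger pads; the fingertips stand 19 mm ahead of it and the grasp point (between the pads) is the TCP; y points along the fingers, z is the direction in which the jaws open and shut, and the axes are right-handed (so a half turn about y gives the same grasp; the last joint's range is limited). The gripper opens to 88 mm and grips with 3 to 60 N. Pads are 20 mm wide; open, the fingers measure 115 mm over their backs; the gripper's body (75 mm by 178 mm) begins 61 mm behind the grasp point.
Start: joints at [1.205, 0.423, 1.63, -0, 1.089, -0.019], TCP at [212.399, 587.785, 241.675] pointing down, gripper open.
Joint ranges: [-3, 3], [-0.9, 2.11], [0.09, 2.58], [-1.31, 4.45], [0.11, 2.69], [-2.54, 2.54]. Speed limits (rad/s): [2.39, 2.39, 3.01, 3.14, 3.14, 3.14].

## Interface

Orientations are given as a rotation vector (axis times angle).
In Python, from workcell import ctrl gives the robot as it stands.
- The arm moves only by the tool servo_tool, never from a script. Its argument "moves" is text: rows parted by semicolons, each of 6 numbers parted by spaces: the shift along the world's x, y, z in m, then the turn, a rotation vector about the world's x, y, z in degrees. A call has 1 to 8 rows; each row is the pose to reach, as a shift and turn from the pose commanded when the call began; what a row does not reach only later rows make up. A row lasts 1/8 s, in which the tool goes at most 62.5 mm and 10.7 degrees, less where a joint would pass 70% of its speed; a pose out of reach is approached as far as the arm can. A call with a gripper value outside its range is refused whole. "hand" is the closure in counts, from 0 (fully open) to 255 (shut), set as the call begins (left out, the last holds). The fingers move at their own pace and stop on an object; the grip force is fixed at half the most. Time passes only in rows, so rows that repeat a pose let the fingers close. It gives the time, the measured TCP pose, the force and the opening at its end, in the units of the state.
- ctrl.get_obs(): the state, without advancing time (a new reading comes with each control period).
- ctrl.get_image(name): name is "scene" or "top" or "wrist"; returns a dict with "pixels" (420x560x3 uint8, red, green, blue), "depth" (420x560 float32, mm along the optical axis (not along the pixel's ray), 0 where there is no reading), "vertical_fov" (degrees; the focal length in pixels is half the picture's height over the tangent of half this angle, whatever the lens; pixels are square), "cx", "cy" (the principal point, pixels), "xyz" and "attitude" of the camera in the world; the wrist camera has in their place "T_tool_cam" (4x4, takes a point from camera to tool coordinates, whose origin is the TCP and whose axes are the tool frame's). Camera axes: x right, y up, looking along -z (the intrinsics and any distortion apply to the point x, -y, -z); pixel columns grow to the right and rows downward; lengths in mm; the calibration is good to about 2 mm. A picture is of the moment at which its call begins: read the wrist's pose just before it.
- ctrl.close_job(): hands the job in, once; it reports no verdict.
The state is a dict: "t": time; "qpos": joint angles; "qvel": joint speeds; "joint_torque": joint torques, N m; "ee_pos": TCP position; "orientation": TCP orientation; "ft_force": force on the tool from outside, world axes, zero at the start; "moment": the same for the moment, N m; "width": finger opening in mm.
Only numpy, scipy, OpenCV 4.12 (cv2) and the standard library are available. Lean on these libraries where they do the work, as an engineer would, in place of code of your own. Each camera call takes 0.05 s, during which the arm holds its last target.

## Working session

There is one attempt and no reset: what is moved stays moved. The work goes in short steps, Python scripts to look and compute and a tool call to move; the robot and the scene stay as the last step left them, time stands still between calls to the robot, and variables do not carry over. Pictures are saved under pics/ and viewed, and the job is handed in when it is done.

Besides the shell and the picture viewer there is one more tool, called after "Request:" by a JSON object that holds its "fn" and its "kwargs". servo_tool: Moves the arm, as the interface text tells. Its arguments: {"type":"object","properties":{"moves":{"type":"string"},"hand":{"type":"number"}},"required":["moves"]}

```bash
ls; mkdir -p pics; python3 - <<'E'
from workcell import ctrl
import cv2
o=ctrl.get_obs()
print(o)
for n in ["scene","top","wrist"]:
    im=ctrl.get_image(n)
    cv2.imwrite(f"pics/{n}0.png",im["pixels"][:,:,::-1])
    print(n,{k:v for k,v in im.items() if k not in("pixels","depth")})
E
```

```text
pics
{'t': 0.0, 'qpos': array([ 1.20502559e+00,  4.23806191e-01,  1.63066375e+00, -2.31690568e-05,
        1.08858436e+00, -1.90110135e-02]), 'qvel': array([-0.00057842,  0.00147915,  0.00048611, -0.00013077,  0.00203037,
        0.00105101]), 'joint_torque': array([-4.42185075e-03, -5.44624114e+01, -2.73653662e+01,  6.42694579e-02,
        2.26701127e-02, -1.19193078e-04]), 'ee_pos': array([212.21373539, 587.32906158, 240.93361469]), 'orientation': array([-1.55505856,  0.27234753, -0.27193841]), 'ft_force': array([-0.89563499,  0.20509895,  0.80478915]), 'moment': array([ 0.01286333, -0.03247766, -0.00620936]), 'width': 87.45552139037746}
scene {'vertical_fov': 55.95618564254948, 'cx': 281.7032333853412, 'cy': 213.90316893860478, 'xyz': array([1491.89529251, -144.36901383,  742.21525936]), 'attitude': array([0.80229973, 0.73935351, 1.33766754])}
top {'vertical_fov': 42.56660101576958, 'cx': 281.84502943814607, 'cy': 215.47798257225693, 'xyz': array([ 326.51745111,  -46.97096251, 1407.37313416]), 'attitude': array([ 0.11860446, -0.13041945, -1.59359084])}
wrist {'vertical_fov': 62.54106638282924, 'cx': 275.9240001930215, 'cy': 218.5388990121231, 'T_tool_cam': array([[ 2.77198346e-04, -9.70083510e-01, -2.42771305e-01,
        -6.74707168e+01],
       [ 9.38329765e-05,  2.42771338e-01, -9.70083537e-01,
        -1.44104162e+02],
       [ 9.99999957e-01,  2.46125597e-04,  1.58321637e-04,
        -4.79619027e-01],
       [ 0.00000000e+00,  0.00000000e+00,  0.00000000e+00,
         1.00000000e+00]])}
```

View pics/scene0.png

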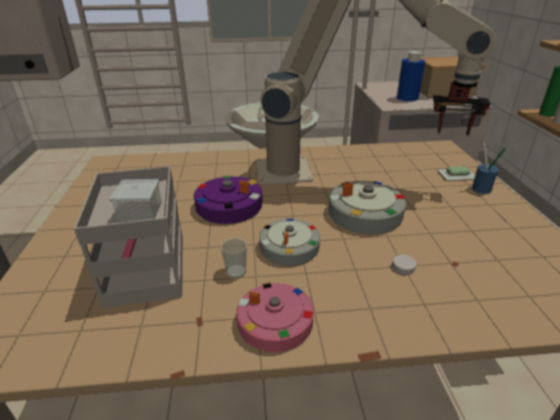

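View pics/top0.png

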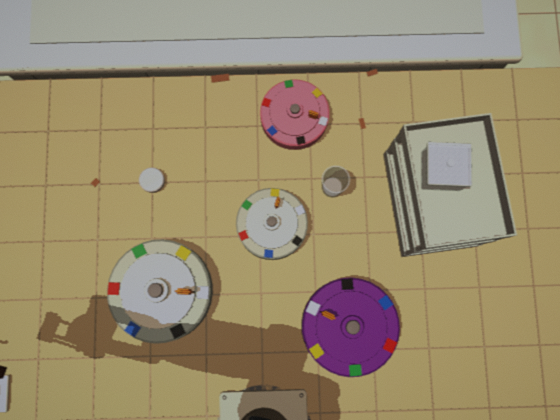

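View pics/wrist0.png

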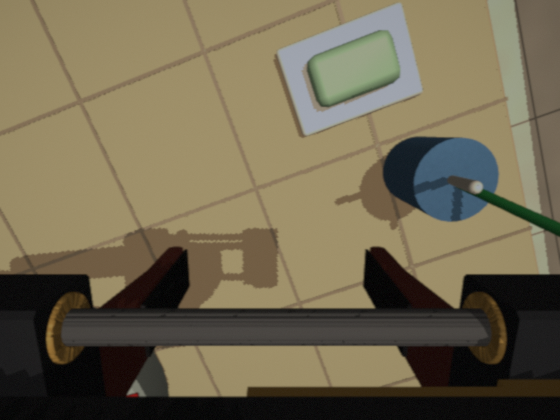

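Candidates for the dispenser (top picture pixels): pink (295,112), purple (351,327), large grey-green (158,291) and small grey-green (272,223). Pink and purple are excluded, and of the other two the smaller is meant, so the target is (272,223). In the scene picture it is at (290,240). The tab sits at about (279,202) over yellow, and blue is at (268,253). I'll check this with a crop and measure.

```bash
cat > h.py <<'E'
import numpy as np,cv2
from scipy.spatial.transform import Rotation as R
from workcell import ctrl
def cam(im,pose=None):
    f=im["pixels"].shape[0]/2/np.tan(np.radians(im["vertical_fov"])/2)
    if "xyz" in im: return f,R.from_rotvec(im["attitude"]).as_matrix(),np.array(im["xyz"])
    p,o=pose; T=im["T_tool_cam"]; Rt=R.from_rotvec(o).as_matrix()
    return f,Rt@T[:3,:3],np.array(p)+Rt@T[:3,3]
def onplane(im,uv,z,pose=None):
    f,Rm,c=cam(im,pose); uv=np.atleast_2d(uv)
    d=np.c_[(uv[:,0]-im["cx"])/f,-(uv[:,1]-im["cy"])/f,-np.ones(len(uv))]@Rm.T
    return c+d*((z-c[2])/d[:,2])[:,None]
def proj(im,P,pose=None):
    f,Rm,c=cam(im,pose); q=(np.atleast_2d(P)-c)@Rm
    return np.c_[im["cx"]+f*q[:,0]/-q[:,2], im["cy"]-f*q[:,1]/-q[:,2]]
E
python3 - <<'E'
from h import *
for n,(u0,u1,v0,v1) in {"top":(215,365,150,280),"scene":(210,340,190,290)}.items():
    im=ctrl.get_image(n); px=im["pixels"]
    cv2.imwrite(f"pics/{n}_crop.png",cv2.resize(px[v0:v1,u0:u1,::-1],None,fx=5,fy=5,interpolation=cv2.INTER_CUBIC))
    hsv=cv2.cvtColor(px,cv2.COLOR_RGB2HSV)
    M=dict(blue=((105,120,60),(125,255,255)),green=((50,100,50),(80,255,255)),red=((0,180,100),(4,255,255)),red2=((174,150,100),(180,255,255)),yellow=((24,190,120),(32,255,255)),black=((0,0,0),(180,255,45)),orange=((5,190,100),(16,255,255)))
    for k,(a,b) in M.items():
        m=cv2.inRange(hsv,a,b); mm=np.zeros_like(m); mm[v0:v1,u0:u1]=m[v0:v1,u0:u1]
        nc,l,s,c=cv2.connectedComponentsWithStats(mm)
        for i in range(1,nc):
            if s[i,4]>=8: print(n,k,s[i,4],c[i].round(1),onplane(im,c[i],49)[0].round(1), onplane(im,c[i],80)[0].round(1))
E
```

```text
top blue 50 [268.1 253. ] [447.9 -22.8  49. ] [445.2 -23.4  80. ]
top green 54 [246.2 204.5] [573.7  30.3  49. ] [568.   28.5  80. ]
top red 42 [243.  235.1] [495.   39.9  49. ] [491.2  37.9  80. ]
top yellow 34 [274.5 191.8] [604.8 -42.8  49. ] [598.4 -42.9  80. ]
top black 38 [296.8 240.4] [477.8 -96.2  49. ] [474.4 -95.   80. ]
top black 10 [346.5 279. ] [ 377.4 -217.8   49. ] [ 376.3 -213.9   80. ]
top orange 15 [276.9 202.3] [577.4 -48.4  49. ] [571.6 -48.4  80. ]
scene green 18 [312.5 242.5] [576.1  28.1  49. ] [617.   20.4  80. ]
scene black 41 [257.  207.4] [ 363.  -125.1   49. ] [ 413.5 -126.    80. ]
scene black 31 [228.3 205.4] [ 339.7 -220.9   49. ] [ 391.2 -217.5   80. ]
scene black 9 [250.3 215.3] [ 409.9 -148.6   49. ] [ 458.3 -148.4   80. ]
scene black 15 [266.8 285.2] [ 742.8 -116.2   49. ] [ 776.3 -117.4   80. ]
scene orange 8 [244.4 190.4] [ 241.6 -165.3   49. ] [ 297.6 -164.3   80. ]
scene orange 9 [285.8 238. ] [545.7 -47.2  49. ] [588.1 -51.6  80. ]
```

View pics/top_crop.png

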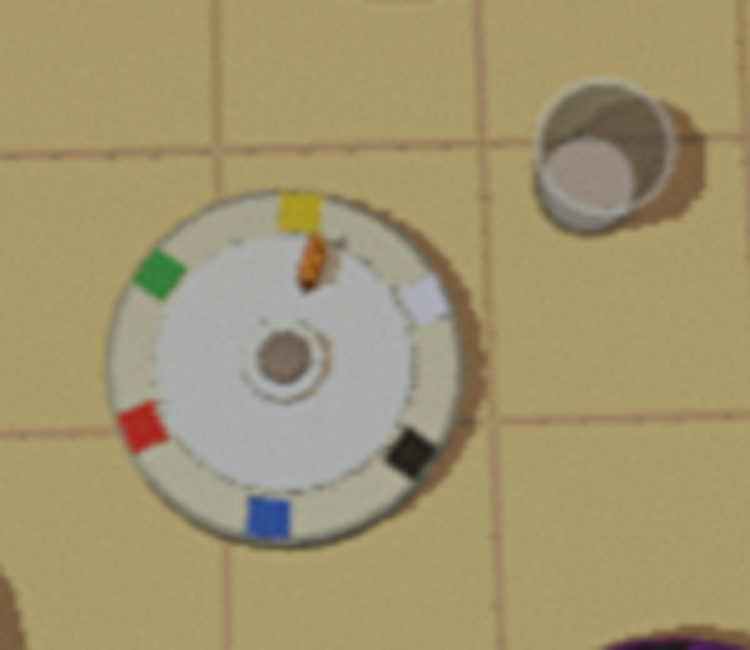

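View pics/scene_crop.png

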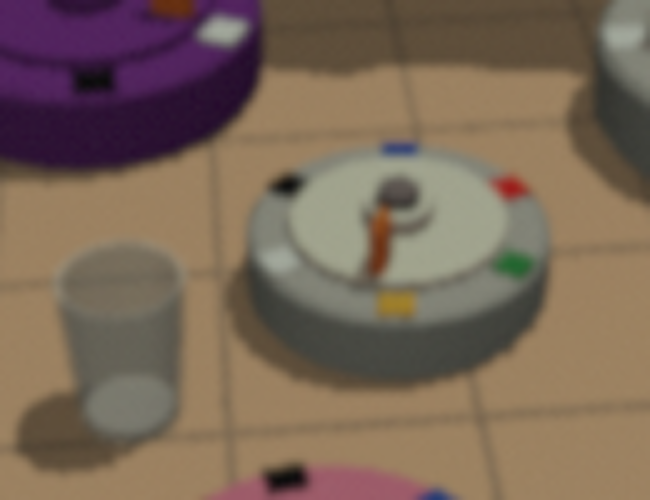

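The crop confirms the choice: the small grey-green dispenser, with blue opposite the tab's side. Opposite marks give its centre at about (526,-33) mm, and blue lies at 172.7° in the world. The tab is at about -18.7°, so the dial is at about 0.85 rad.

```bash
python3 - <<'E'
from h import *
o=ctrl.get_obs(); Rt=R.from_rotvec(o["orientation"]).as_matrix()
print(o["t"],o["ee_pos"].round(1)); print(Rt.round(3))
C=np.array([526,-33.]); im=ctrl.get_image("top")
print("tumbler", onplane(im,[[337,181]],50).round(0),"tin",onplane(im,[[151,180]],23).round(0),"tier left edge",onplane(im,[[388,150],[408,253]],250).round(0))
zj=Rt[:,2]; print("jaw azimuth",np.degrees(np.arctan2(zj[1],zj[0])))
E
```

```text
0.25 [212.3 587.6 241.3]
[[ 0.94  -0.     0.34 ]
 [-0.34  -0.001  0.94 ]
 [ 0.    -1.    -0.001]]
tumbler [[ 629. -205.   50.]] tin [[650. 280.  23.]] tier left edge [[ 652. -298.  250.]
 [ 422. -327.  250.]]
jaw azimuth 70.13247479270903
```

Request:
{"fn": "servo_tool", "kwargs": {"moves": "0.024 -0.046 0 0 0 -9; 0.05 -0.096 0 0 0 -18; 0.076 -0.146 0 0 0 -27; 0.102 -0.196 0 0 0 -36; 0.128 -0.246 0 0 0 -45; 0.154 -0.296 0 0 0 -54; 0.18 -0.346 0 0 0 -63; 0.206 -0.396 0 0 0 -70", "hand": 255}}

```text
t: 1.3
ee_pos: [419.1, 190.2, 242.0]
orientation: [-1.207, 1.21, -1.211]
ft_force: [0.6, 0.8, -0.4]
width: 11.6
```

Request:
{"fn": "servo_tool", "kwargs": {"moves": "0.026 -0.05 0 0 0 0; 0.052 -0.1 0 0 0 0; 0.078 -0.15 0 0 0 0; 0.104 -0.2 0 0 0 0; 0.13 -0.25 0 0 0 0; 0.144 -0.274 0 0 0 0; 0.144 -0.274 -0.03 0 0 0; 0.144 -0.274 -0.06 0 0 0"}}

```text
t: 2.3
ee_pos: [562.8, -82.9, 181.2]
orientation: [-1.209, 1.207, -1.209]
ft_force: [0.0, 0.1, -0.8]
width: 0.2
```

```bash
python3 - <<'E'
from h import *
o=ctrl.get_obs(); print(o["t"],o["ee_pos"].round(1),o["qpos"].round(2),o["width"])
for n in ["scene","wrist","top"]:
    im=ctrl.get_image(n); px=im["pixels"]
    if n=="scene": px=cv2.resize(px[170:310,190:370],None,fx=4,fy=4,interpolation=cv2.INTER_CUBIC)
    cv2.imwrite(f"pics/{n}1.png",px[:,:,::-1])
E
```

```text
2.3 [562.8 -82.9 181.2] [-0.17  0.42  1.8   0.    0.92 -0.17] 0.23276748097750793
```

View pics/scene1.png

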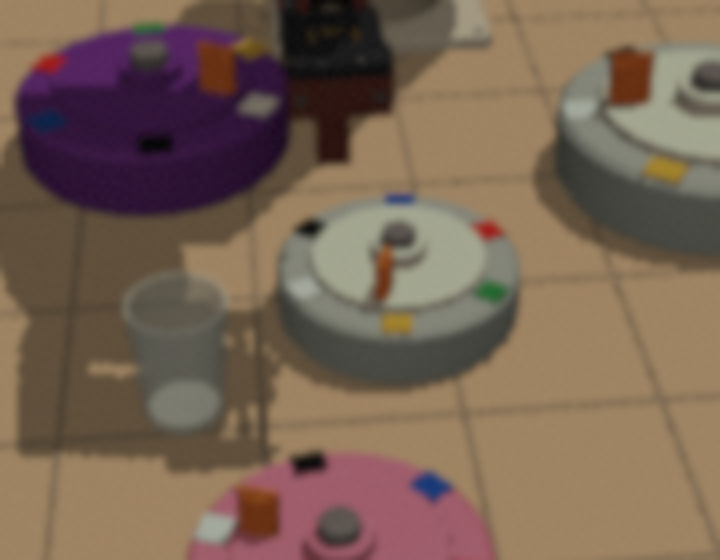

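View pics/wrist1.png

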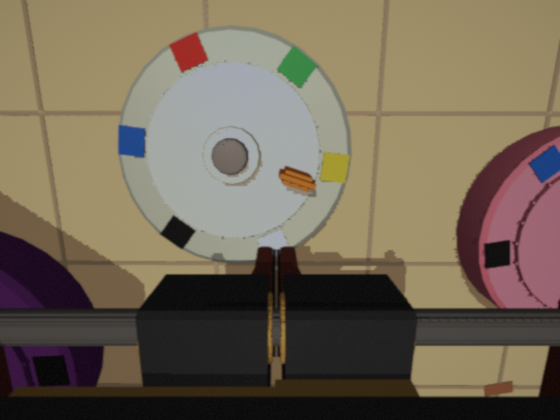

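View pics/top1.png

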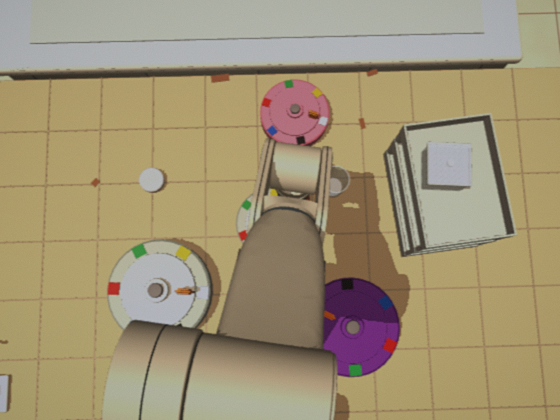

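The wrist view is clear: button at (229,156), tab at (297,180), blue at (131,141), and closed fingertips at the bottom around (277,255). I'll re-measure from it.

```bash
cat > w.py <<'E'
from h import *
def meas(save=None,verbose=True):
    o=ctrl.get_obs(); im=ctrl.get_image("wrist"); px=im["pixels"]; pose=(o["ee_pos"],o["orientation"])
    if save: cv2.imwrite(save,px[:,:,::-1])
    hsv=cv2.cvtColor(px,cv2.COLOR_RGB2HSV)
    M=dict(blue=((105,120,60),(125,255,255)),green=((50,100,50),(80,255,255)),red=((0,180,100),(4,255,255)),red2=((174,150,100),(180,255,255)),yellow=((24,190,120),(32,255,255)),orange=((5,190,90),(18,255,255)))
    print("t",round(o["t"],2),"tcp",o["ee_pos"].round(1),"f",o["ft_force"].round(1))
    for k,(a,b) in M.items():
        m=cv2.inRange(hsv,a,b); nc,l,s,c=cv2.connectedComponentsWithStats(m)
        for i in range(1,nc):
            if s[i,4]>=60:
                P=onplane(im,c[i],49,pose)[0]; Q=onplane(im,c[i],80,pose)[0]
                C=np.array([526,-33,0.])
                if np.hypot(*(P-C)[:2])<110:
                    f=lambda X:(round(np.hypot(*(X-C)[:2]),1),round(np.degrees(np.arctan2(X[1]-C[1],X[0]-C[0])),1))
                    print(k,s[i,4],c[i].round(0),"z49",P[:2].round(1),f(P),"z80",Q[:2].round(1),f(Q))
    return im,pose
E
python3 -c "
from w import *
im,p=meas()
print('button',onplane(im,[[229.5,156.5]],76,p).round(1))"
```

```text
t 2.45 tcp [561.4 -82.1 180.5] f [-0.5 -0.5 -0.5]
blue 696 [131. 141.] z49 [446.2 -22.9] (np.float64(80.4), np.float64(172.8)) z80 [459.  -22.1] (np.float64(67.8), np.float64(170.8))
green 802 [294.  67.] z49 [572.8  30.3] (np.float64(78.7), np.float64(53.5)) z80 [571.4  25.1] (np.float64(73.7), np.float64(52.0))
red 754 [188.  53.] z49 [494.1  40.2] (np.float64(79.8), np.float64(113.5)) z80 [501.5  33.9] (np.float64(71.2), np.float64(110.1))
orange 391 [295. 178.] z49 [574.2 -51.7] (np.float64(51.7), np.float64(-21.2)) z80 [572.6 -47.7] (np.float64(48.9), np.float64(-17.5))
button [[526.3 -33.   76. ]]
```

```bash
python3 - <<'E'
import numpy as np
C=np.array([526,-33.])
for th in [-18,-8,2,14,26,38,50,62,74,86,98,110,122,134,146,156,164,168,172.8]:
    t=np.radians(th); ex=np.array([np.cos(t),np.sin(t)]); n=np.array([-ex[1],ex[0]])
    h=13.5*abs(n[0])+10*abs(n[1])
    p=C+50*ex-(5+h)*n
    print(th,p.round(1),((p-[562,-82])/1000).round(3))
E
```

```text
-18 [567.8 -66.2] [0.006 0.016]
-8 [573.2 -56.6] [0.011 0.025]
2 [576.5 -46.7] [0.015 0.035]
14 [578.9 -38.3] [0.017 0.044]
26 [579.7 -29. ] [0.018 0.053]
38 [578.4 -18.9] [0.016 0.063]
50 [574.8  -8.7] [0.013 0.073]
62 [568.6   1. ] [0.007 0.083]
74 [559.7   9.3] [-0.002  0.091]
86 [548.6  15.5] [-0.013  0.098]
98 [538.6  19.3] [-0.023  0.101]
110 [528.7  21.2] [-0.033  0.103]
122 [517.9  20.9] [-0.044  0.103]
134 [506.8  18. ] [-0.055  0.1  ]
146 [496.2  12.2] [-0.066  0.094]
156 [488.3   5.3] [-0.074  0.087]
164 [483.   -1.6] [-0.079  0.08 ]
168 [480.7  -5.4] [-0.081  0.077]
172.8 [478.5 -10.3] [-0.084  0.072]
```

Request:
{"fn": "servo_tool", "kwargs": {"moves": "0 0 -0.04 0 0 0; 0 0 -0.075 0 0 0; 0 0 -0.092 0 0 0; 0 0 -0.092 0 0 0"}}

```text
t: 3.0
ee_pos: [562.5, -82.1, 89.8]
orientation: [-1.211, 1.208, -1.207]
ft_force: [-0.1, 0.4, -0.5]
width: 0.4
```

```bash
python3 -c "
from w import *
im,p=meas('pics/wrist2.png')"
```

```text
t 3.0 tcp [562.5 -82.1  89.8] f [-0.1  0.4 -0.5]
blue 1601 [ 57. 145.] z49 [446.1 -22.9] (np.float64(80.5), np.float64(172.8)) z80 [465.4 -21.8] (np.float64(61.7), np.float64(169.5))
green 1988 [301.  33.] z49 [572.8  30.4] (np.float64(78.8), np.float64(53.6)) z80 [570.8  22.6] (np.float64(71.4), np.float64(51.2))
red 1510 [137.  16.] z49 [493.9  37.9] (np.float64(77.8), np.float64(114.4)) z80 [505.1  28.8] (np.float64(65.3), np.float64(108.7))
orange 1263 [302. 204.] z49 [575.  -54.3] (np.float64(53.4), np.float64(-23.5)) z80 [572.6 -47.9] (np.float64(48.9), np.float64(-17.7))
```

View pics/wrist2.png

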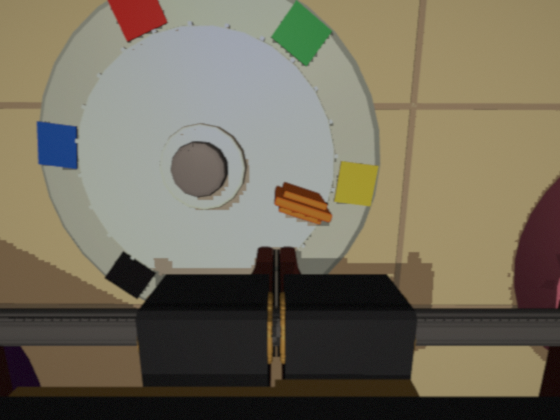

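Tips are on the clockwise side of the tab and clear of it. Starting the push.

Request:
{"fn": "servo_tool", "kwargs": {"moves": "0.005 0.012 0 0 0 0; 0.009 0.021 0 0 0 0; 0.013 0.03 0 0 0 0; 0.016 0.04 0 0 0 0; 0.018 0.05 0 0 0 0; 0.017 0.058 0 0 0 0; 0.015 0.067 0 0 0 0; 0.013 0.073 0 0 0 0"}}

```text
t: 4.05
ee_pos: [575.3, -8.6, 89.7]
orientation: [-1.21, 1.207, -1.207]
ft_force: [0.0, -1.7, 0.1]
width: 0.8
```

```bash
python3 -c "
from w import *
im,p=meas('pics/wrist3.png')"
```

```text
t 4.05 tcp [575.3  -8.6  89.7] f [ 0.  -1.7  0.1]
blue 1209 [ 54. 276.] z49 [446.  -23.1] (np.float64(80.6), np.float64(172.9)) z80 [467.4  -9.6] (np.float64(63.1), np.float64(158.2))
green 1447 [274. 184.] z49 [572.8  30.1] (np.float64(78.5), np.float64(53.5)) z80 [572.9  34.7] (np.float64(82.3), np.float64(55.3))
red 1475 [126. 165.] z49 [494.1  40.1] (np.float64(79.7), np.float64(113.6)) z80 [507.4  43. ] (np.float64(78.2), np.float64(103.8))
orange 1209 [244. 248.] z49 [556.   -6.1] (np.float64(40.2), np.float64(41.9)) z80 [558.9   4.5] (np.float64(49.9), np.float64(48.8))
```

View pics/wrist3.png

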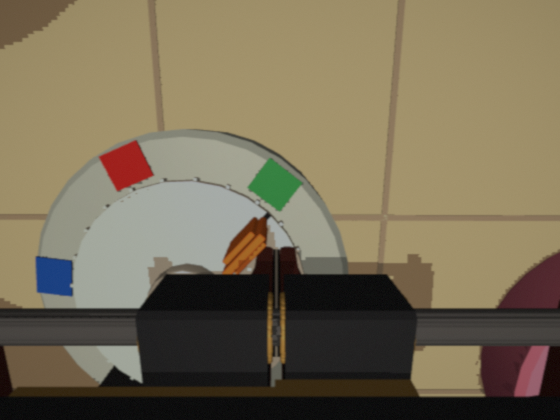

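Tab is at about 49°, the fingertip is in contact, and the marks have not moved. Continuing.

Request:
{"fn": "servo_tool", "kwargs": {"moves": "-0.006 0.01 0 0 0 0; -0.015 0.018 0 0 0 0; -0.026 0.025 0 0 0 0; -0.036 0.028 0 0 0 0; -0.046 0.03 0 0 0 0; -0.057 0.03 0 0 0 0; -0.068 0.027 0 0 0 0; -0.079 0.021 0 0 0 0"}}

```text
t: 5.1
ee_pos: [495.7, 11.6, 89.7]
orientation: [-1.21, 1.208, -1.207]
ft_force: [1.6, 0.0, 0.0]
width: 0.2
```

```bash
python3 -c "
from w import *
im,p=meas('pics/wrist4.png')
im=ctrl.get_image('scene')
cv2.imwrite('pics/scene4.png',cv2.resize(im['pixels'][170:310,190:370,::-1],None,fx=4,fy=4))"
```

```text
t 5.1 tcp [495.7  11.6  89.7] f [1.6 0.  0. ]
green 1351 [419. 221.] z49 [573.1  30. ] (np.float64(78.7), np.float64(53.2)) z80 [559.8  38. ] (np.float64(78.6), np.float64(64.5))
red 1322 [277. 203.] z49 [494.3  40. ] (np.float64(79.6), np.float64(113.5)) z80 [494.3  46.3] (np.float64(85.4), np.float64(111.8))
```

View pics/wrist4.png

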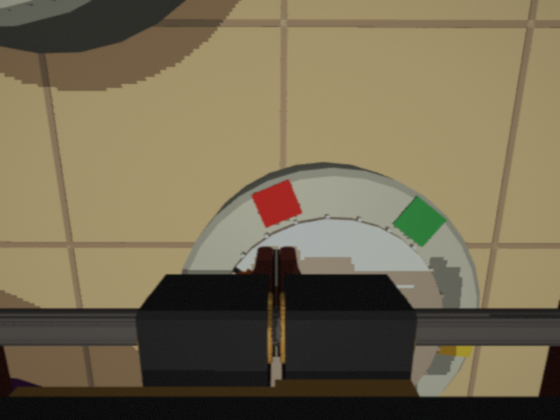

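View pics/scene4.png

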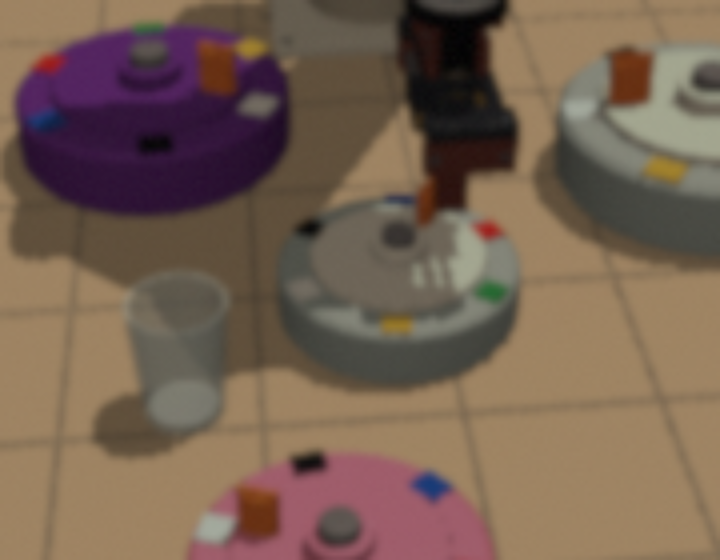

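Request:
{"fn": "servo_tool", "kwargs": {"moves": "-0.005 -0.004 0 0 0 0; -0.008 -0.007 0 0 0 0; -0.011 -0.011 0 0 0 0; -0.013 -0.014 0 0 0 0; -0.015 -0.017 0 0 0 0; -0.017 -0.02 0 0 0 0; -0.017 -0.021 0 0 0 0; -0.017 -0.021 0 0 0 0"}}

```text
t: 6.2
ee_pos: [479.0, -9.3, 89.6]
orientation: [-1.211, 1.208, -1.207]
ft_force: [-1.0, 0.2, 0.4]
width: 0.3
```

Request:
{"fn": "servo_tool", "kwargs": {"moves": "0.003 0.012 0 0 0 0; 0.003 0.025 0.02 0 0 0; 0.003 0.025 0.06 0 0 0; 0.01 -0.01 0.12 0 0 0; 0.03 -0.06 0.12 0 0 0; 0.04 -0.09 0.12 0 0 0; 0.045 -0.09 0.12 0 0 0; 0.045 -0.09 0.12 0 0 0"}}

```text
t: 7.2
ee_pos: [524.3, -98.2, 209.3]
orientation: [-1.211, 1.208, -1.207]
ft_force: [-1.1, 0.4, -0.0]
width: 0.5
```

```bash
python3 -c "
from w import *
im,p=meas('pics/wrist5.png')"
```

```text
t 7.2 tcp [524.3 -98.2 209.3] f [-1.1  0.4 -0. ]
blue 566 [186. 120.] z49 [446.  -22.9] (np.float64(80.6), np.float64(172.8)) z80 [453.8 -23.8] (np.float64(72.8), np.float64(172.8))
green 668 [338.  53.] z49 [572.9  30.3] (np.float64(78.8), np.float64(53.5)) z80 [567.8  23.9] (np.float64(70.6), np.float64(53.7))
red 608 [241.  39.] z49 [494.3  40.2] (np.float64(79.8), np.float64(113.4)) z80 [497.1  32.9] (np.float64(71.9), np.float64(113.7))
orange 183 [215. 125.] z49 [470.6 -26.2] (np.float64(55.8), np.float64(173.0)) z80 [475.9 -26.8] (np.float64(50.5), np.float64(172.9))
```

View pics/wrist5.png

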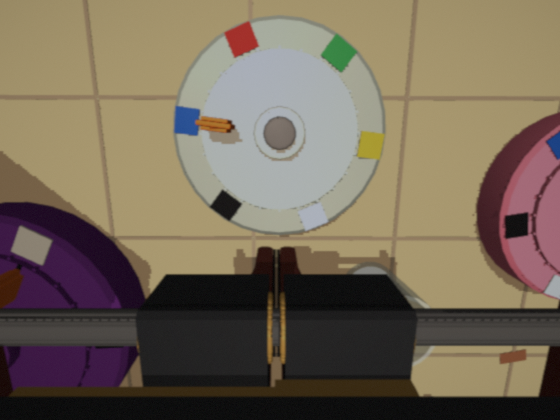

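The tab is at 172.9° against blue at 172.8°, and the marks are unmoved. Next I go above the button.

Request:
{"fn": "servo_tool", "kwargs": {"moves": "0.001 0.04 0 0 0 0; 0.002 0.065 0 0 0 0; 0.002 0.065 -0.04 0 0 0; 0.002 0.065 -0.08 0 0 0; 0.002 0.065 -0.105 0 0 0; 0.002 0.065 -0.108 0 0 0; 0.002 0.065 -0.108 0 0 0; 0.002 0.065 -0.108 0 0 0"}}

```text
t: 8.25
ee_pos: [527.2, -34.0, 102.9]
orientation: [-1.209, 1.206, -1.208]
ft_force: [-0.3, 0.6, -0.0]
width: 0.6
```

```bash
python3 -c "
from w import *
im,p=meas()
im=ctrl.get_image('scene')
cv2.imwrite('pics/scene6.png',cv2.resize(im['pixels'][170:310,190:370,::-1],None,fx=4,fy=4))"
```

```text
t 8.25 tcp [527.2 -34.  102.9] f [-0.3  0.6 -0. ]
blue 1128 [142. 227.] z49 [446.  -22.7] (np.float64(80.7), np.float64(172.7)) z80 [458.4 -14.1] (np.float64(70.2), np.float64(164.4))
green 1396 [361. 135.] z49 [573.   30.2] (np.float64(78.7), np.float64(53.4)) z80 [565.5  30.5] (np.float64(74.8), np.float64(58.1))
red 1359 [219. 117.] z49 [494.2  40.1] (np.float64(79.7), np.float64(113.5)) z80 [499.1  38.8] (np.float64(76.7), np.float64(110.6))
orange 1357 [178. 246.] z49 [466.4 -34.9] (np.float64(59.6), np.float64(-178.1)) z80 [475.6 -24.5] (np.float64(51.1), np.float64(170.4))
```

View pics/scene6.png

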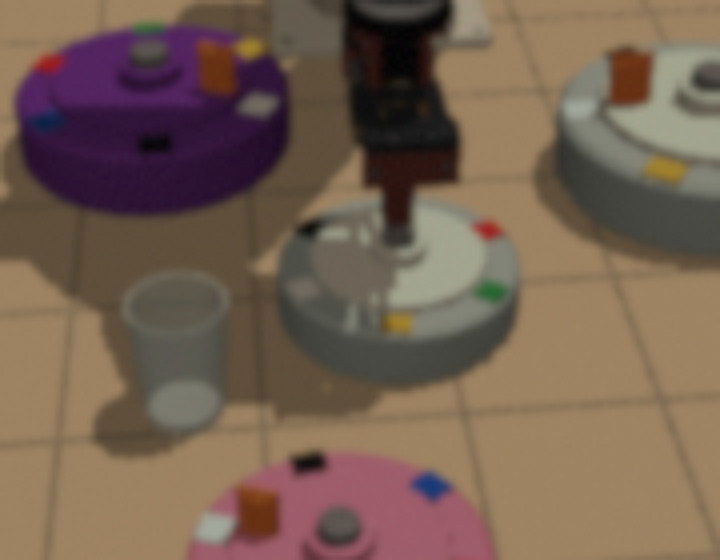

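The fingertip is centred just above the button. Pressing in small steps and watching the force.

Request:
{"fn": "servo_tool", "kwargs": {"moves": "0 0 -0.004 0 0 0; 0 0 -0.007 0 0 0; 0 0 -0.009 0 0 0; 0 0 -0.01 0 0 0; 0 0 -0.01 0 0 0"}}

```text
t: 8.98
ee_pos: [526.5, -34.3, 91.8]
orientation: [-1.21, 1.207, -1.208]
ft_force: [0.5, -0.9, 3.1]
width: 0.0
```

Request:
{"fn": "servo_tool", "kwargs": {"moves": "0 0 -0.001 0 0 0; 0 0 -0.002 0 0 0; 0 0 -0.002 0 0 0"}}

```text
t: 9.35
ee_pos: [526.5, -34.3, 89.7]
orientation: [-1.21, 1.207, -1.208]
ft_force: [-1.2, -0.5, 4.8]
width: 0.4
```

Request:
{"fn": "servo_tool", "kwargs": {"moves": "0 0 -0.001 0 0 0; 0 0 -0.001 0 0 0; 0 0 -0.001 0 0 0"}}

```text
t: 9.72
ee_pos: [526.5, -34.3, 89.2]
orientation: [-1.21, 1.207, -1.208]
ft_force: [-1.9, -0.7, 11.4]
width: 0.1
```

Request:
{"fn": "servo_tool", "kwargs": {"moves": "0 0 -0.001 0 0 0; 0 0 -0.001 0 0 0; 0 0 -0.001 0 0 0"}}

```text
t: 10.1
ee_pos: [526.6, -34.3, 89.0]
orientation: [-1.21, 1.207, -1.208]
ft_force: [-5.3, -0.6, 20.7]
width: 0.4
```

The force jumped past 5 N to 20 N with no further travel, so the button is on its stop. Releasing straight up and checking.

Request:
{"fn": "servo_tool", "kwargs": {"moves": "0 0 0.005 0 0 0; 0 0 0.015 0 0 0; 0 0 0.04 0 0 0; 0 0 0.08 0 0 0; 0 -0.03 0.12 0 0 0; 0 -0.064 0.12 0 0 0; 0 -0.064 0.12 0 0 0; 0 -0.064 0.12 0 0 0"}}

```text
t: 11.1
ee_pos: [525.8, -97.7, 207.2]
orientation: [-1.211, 1.209, -1.207]
ft_force: [0.3, 0.0, -0.2]
width: 0.3
```

```bash
python3 -c "
from w import *
im,p=meas('pics/wrist7.png')
d=im['depth']; px=im['pixels']
import numpy as np
f,Rm,c=cam(im,p)
b=proj(im,[[526,-33,76]],p)[0]; print('button px',b)
def z(u,v):
    D=d[v,u]; q=np.array([(u-im['cx'])/f*D,-(v-im['cy'])/f*D,-D]); return (c+Rm@q).round(1)
u,v=b.round().astype(int)
print([z(u+i,v+j)[2] for i in(-5,0,5) for j in(-5,0,5)], 'dial',z(u+50,v), z(u,v-50))
im=ctrl.get_image('scene')
cv2.imwrite('pics/scene7.png',cv2.resize(im['pixels'][170:310,190:370,::-1],None,fx=4,fy=4))"
```

```text
t 11.1 tcp [525.8 -97.7 207.2] f [ 0.3  0.  -0.2]
blue 572 [184. 121.] z49 [446.  -22.9] (np.float64(80.6), np.float64(172.8)) z80 [454.  -23.8] (np.float64(72.5), np.float64(172.7))
green 683 [337.  53.] z49 [572.9  30.3] (np.float64(78.8), np.float64(53.5)) z80 [567.9  24. ] (np.float64(70.7), np.float64(53.6))
red 618 [239.  39.] z49 [494.3  40.2] (np.float64(79.8), np.float64(113.4)) z80 [497.4  32.8] (np.float64(71.8), np.float64(113.5))
orange 195 [213. 125.] z49 [470.3 -26.3] (np.float64(56.1), np.float64(173.1)) z80 [475.8 -26.8] (np.float64(50.6), np.float64(173.0))
button px [278.75562533 133.82039533]
[np.float64(76.4), np.float64(77.3), np.float64(77.0), np.float64(79.1), np.float64(78.1), np.float64(77.2), np.float64(77.2), np.float64(77.5), np.float64(76.4)] dial [567.8 -33.2  55.7] [526.2   5.8  55.3]
```

View pics/wrist7.png

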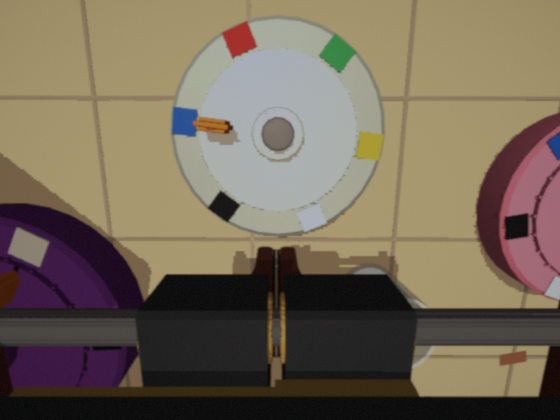

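View pics/scene7.png

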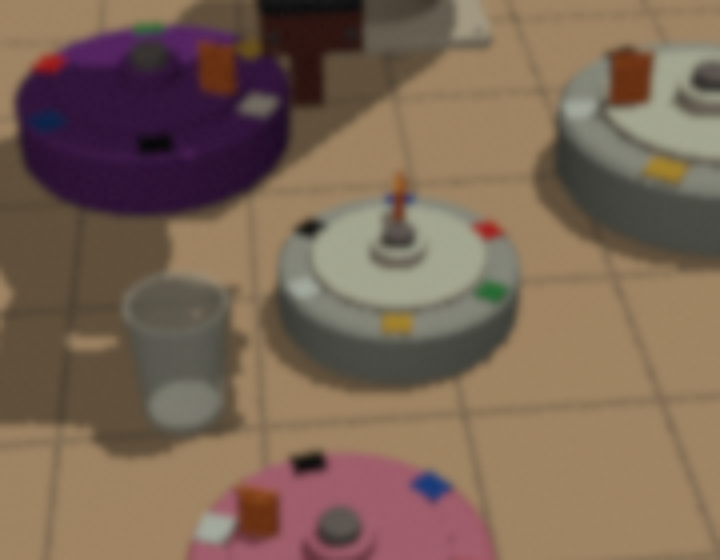

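The tab at 173° lines up with blue at 172.8°. The button is up at about 77 mm, the dispenser and tumbler have not moved, and the gripper is clear. Handing in.

```bash
python3 -c "
from workcell import ctrl
print(ctrl.close_job())"
```

```text
the job is handed in; nothing more can be done
None
```

I turned the orange tab of the small grey-green dispenser about 191° counter-clockwise to blue, pushing its clockwise face with the closed fingertips. I then pressed the grey button and let it spring back up, and handed the job in at about 11 s. No verdict was reported.

**Tab:** the last wrist picture puts it at 173.0°, with the blue mark at 172.8°; the allowed error is ±8°.

**Button:** travel stopped about 2.8 mm below the first press reading, which was already in contact at 3 N, while the force rose from about 5 N to 21 N. I took that as the button being on its stop. Its travel is inferred from force and height, not read directly. After release, depth readings put its top at about 76–79 mm against the nominal 76 mm, so it is up.

**Dispenser and other objects:** the dispenser's colour marks stayed within about 0.5 mm of their start. The tumbler looked unmoved in the scene view. I did not re-measure the tin, swab box or hairbrush at the end, but the arm stayed well away from them.

No checks failed or disagreed.

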